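# Index the inspection dial to the camera with its ratchet lever

### The job

Work the ratchet lever of the inspection dial, one full stroke per tooth, until the tall stepped shaft stands squarely in front of the camera lens, then let the lever return to rest and let go. Turn the dial only with the lever: do not touch the dial or the shaft.

Things in the scene. Friction and masses are not known exactly. Their poses are not given: they have to be found in the camera images.
- dial: Round aluminium dial, 192 mm across, top 50 mm above the table; origin on its vertical axis at table height. 12 black pads 30 degrees apart, 75 mm from the axis; steel parts stand on some, none above 110 mm over the table. Around it a ring of ratchet pins, outer radius 112 mm. Turns only counter-clockwise seen from above, one pad (30 degrees) per full lever stroke; a pawl stops it turning back.
- lever_knob (a point): Centre of the top of the lever's upright black knob: 24 mm diameter, from 45 to 120 mm above the table, 175 mm from the dial's axis, about which it swings level. Push it counter-clockwise (seen from above), about 5 N: idle for 0.14 rad, one tooth won by 0.60 rad, stop at 0.66 rad. Then let it all the way back to its rest stop for the next stroke; its spring also returns it if let go.
- stepped_shaft: Stepped steel shaft standing loose and upright on a pad of the dial, 2 to 5 strokes short of the lens. 60 mm tall, the tallest part there; foot 32 mm diameter and 12 mm high, then 20 mm, then 12 mm diameter at the top. Origin at the centre of its underside, z up. The other parts on the dial are plain pins, collars and a hexagon nut.
- focus (a point): Point at the dial's top, 75 mm from its axis, where the shaft must stand: before the black lens of the small white camera fixed to the base plate, which looks at the axis. It does not turn with the dial. x points from the axis to the lens (lens front 50 mm on, camera to 160 mm on, 113 mm high), z up. The lever at rest points 120 degrees clockwise (seen from above) from this x.
Not all that is in view belongs to the job. What is shaped like the stepped_shaft but purple is not meant.

How it is judged:
By the outcome, as a careful person would: the job done as asked, in the order asked, and still so for the second after the job is handed in, with the robot touching nothing.
It also fails if it takes over 58 s, if anything falls off the work surface, if the arm or the gripper's body presses on something with over 40 N, if the wrist force passes 120 N, or if a joint passes its speed limit or range.

### The arm

A 6-joint arm with a two-finger parallel gripper is mounted at the origin on the work surface. World frame = base frame: x ahead of the robot, y to its left, z up, the work surface at z = 0. Lengths are in m, angles in rad, forces in N, time in s.
With the tool pointing down it reaches from about 0.3 to 0.775 m from the base axis. Payload 14.6 kg.
Tool frame: the origin (TCP) lies between the finger pads; the fingertips stand 19 mm ahead of it and the grasp point (between the pads) is the TCP; z points along the fingers, y is the line along which they close (so a half turn about z gives the same grasp; the last joint's range is limited). The gripper opens to 85 mm and grips with 20 to 120 N. Pads are 22 mm wide; open, the fingers measure 114 mm over their backs; the gripper's body (76 mm by 85 mm) begins 54 mm behind the grasp point. The pads swing forward as they close: fully open they stand 13 mm farther back than shut.
Start: joints at [-1.308, 0.3, 1.521, -0, 1.321, -0.067], TCP at [0.178, -0.52, 0.25] pointing down, gripper open.
Joint ranges: [-3.03, 3.03], [-0.79, 2.21], [0.23, 2.52], [-1.04, 4.18], [0, 3.07], [-2.55, 2.55]. Speed limits (rad/s): [2.22, 2.22, 2.57, 3.14, 3.14, 3.14].

### API

Orientations are given as a rotation vector (axis times angle).
In Python, from station import manip gives the robot as it stands.
- The arm moves only by the tool move_arm, never from a script. Its argument "plan" is a list of rows, each a list of 3 entries, a list of its own where there are three numbers: the opening, from 0 (shut) to 1 (fully open), then the shift along the tool's x, y, z in cm, then the turn about the tool's z in units of 5 degrees (1.0 is 5 degrees). In form: [[fingers, [x, y, z], yaw], ...]. A call has exactly 10 rows; each row shifts and turns the commanded pose from where the row before left it, along the tool's axes as they then stand; what a row does not reach is not made up. A row lasts 1/12 s, in which the tool goes at most 41.7 mm and 7.16 degrees, less where a joint would pass 70% of its speed; a pose out of reach is approached as far as the arm can. A call with a gripper value outside its range is refused whole. The fingers move at their own pace and stop on an object; "grip_force" is the grip in N (left out, the last holds). Time passes only in rows, so rows that do not move let the fingers close, or fill a call up. It gives the time, the measured TCP pose, the force, the opening and the grip force at its end, in the units of the state.
- manip.get_obs(): the state, without advancing time (a new reading comes with each control period).
- manip.get_image(name): name is "side" or "top" or "wrist"; returns a dict with "image" (480x640x3 uint8, blue, green, red), "range_z" (480x640 float32, m along the optical axis (not along the pixel's ray), 0 where there is no reading), "mtx" (3x3 intrinsics, pixels), "R" (3x3) and "t" (3): a world point X has camera coordinates R X + t; the wrist camera has in their place "mount" (4x4, takes a point from camera to tool coordinates, whose origin is the TCP and whose axes are the flange's). Camera axes: x right, y down, z forward; pixel columns grow to the right and rows downward; lengths in m; the calibration is good to about 2 mm. A picture is of the moment at which its call begins: read the wrist's pose just before it.
- manip.finish_job(): hands the job in; it is judged then, once.
The state is a dict: "time_s": time; "joint_pos": joint angles; "joint_velocities": joint speeds; "joint_torque": joint torques, N m; "position": TCP position; "tcp_rot": TCP orientation; "force": force on the tool from outside, world axes, zero at the start; "wrist_torque": the same for the moment, N m; "grip_width": opening from 0.0 (shut) to 1.0 (fully open); "grip_force": force on a finger pad.
Only numpy, scipy, OpenCV 4.12 (cv2) and the standard library are available. Lean on these libraries where they do the work, as an engineer would, in place of code of your own. Each camera call takes 0.05 s, during which the arm holds its last target. There are 200 camera calls.

## Working session

There is one attempt and no reset: what is moved stays moved. The work goes in short steps, Python scripts to look and compute and a tool call to move; the robot and the scene stay as the last step left them, time stands still between calls to the robot, and variables do not carry over. Pictures are saved under pics/ and viewed, at most 10 in all, crops included, and the job is handed in when it is done.

Besides the shell and the picture viewer there is one more tool, called after ">>>" as name(argument=value, ...) on one line, values as JSON. move_arm: Moves the arm, as the interface text tells. Its arguments: {"type":"object","properties":{"plan":{"type":"array","items":{"type":"array"}},"grip_force":{"type":"number"}},"required":["plan"]}

```bash
mkdir -p pics; ls; python3 - <<'E'
from station import manip
import cv2,numpy as np,pickle
o=manip.get_obs();print(o)
for n in("top","side"):
    d=manip.get_image(n);cv2.imwrite(f"pics/{n}0.png",d["image"]);pickle.dump(d,open(n+"0.pkl","wb"));print(n,d["mtx"],d["R"],d["t"])
E
```

```text
pics
{'time_s': 0.0, 'joint_pos': array([-1.30760414e+00,  3.00484040e-01,  1.52158197e+00, -8.99324831e-06,
        1.32068179e+00, -6.66057750e-02]), 'joint_velocities': array([-0.00091872,  0.0008962 , -0.00062475, -0.0001369 ,  0.00029926,
       -0.00048327]), 'joint_torque': array([ 3.31687406e-03, -5.43500090e+01, -3.61796951e+01,  1.28278493e-04,
        3.99757933e-03,  1.99643054e-06]), 'position': array([ 0.17805684, -0.5201613 ,  0.24971382]), 'tcp_rot': array([-3.09784305e+00, -5.15515749e-01,  1.91615148e-04]), 'force': array([0.31180926, 0.53132801, 0.25430953]), 'wrist_torque': array([-0.01496628, -0.00864835, -0.06848614]), 'grip_force': 0.0, 'grip_width': 1.0029009708459982}
top [[526.21391787   0.         305.02293122]
 [  0.         526.21391787 242.54844569]
 [  0.           0.           1.        ]] [[-0.01810977 -0.99980252 -0.00818286]
 [-0.9906274   0.01905058 -0.13525694]
 [ 0.13538611  0.00565669 -0.99077677]] [-0.04400016  0.60356276  0.88137816]
side [[579.54833515   0.         310.46227327]
 [  0.         579.54833515 237.73292809]
 [  0.           0.           1.        ]] [[ 0.99499877 -0.09958055  0.00782098]
 [-0.07166347 -0.76620801 -0.63858408]
 [ 0.06958305  0.63482989 -0.76951232]] [-0.57908131  0.07299131  0.85082272]
```

View pics/top0.png

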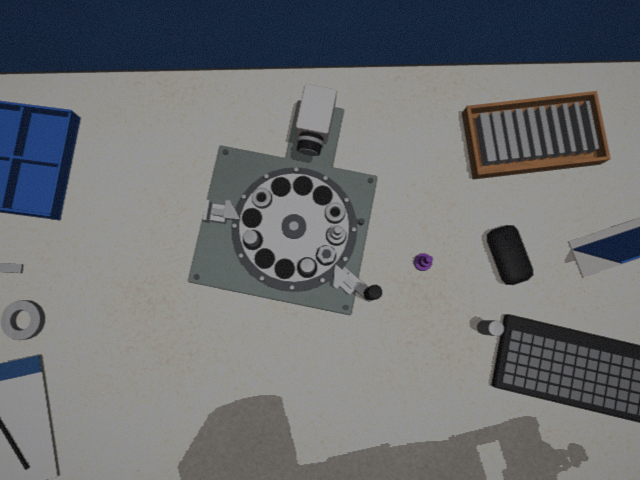

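View pics/side0.png

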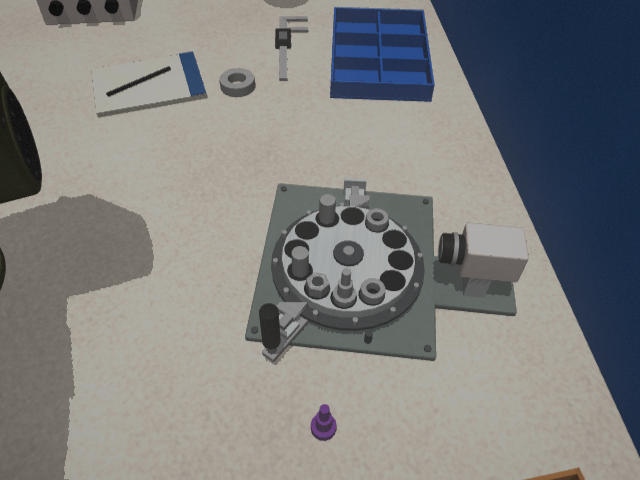

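The top view shows the dial centre near (294,226), the lens at (309,148), the knob top at (373,292) and the stepped shaft at (337,233). The side view confirms the shaft at (345,285) and the knob top at (269,310). The purple decoy is off the dial.

```bash
cat > h.py <<'E'
import numpy as np,cv2,pickle
def ray(d,u,v,z):
    r=d["R"].T@np.linalg.solve(d["mtx"],[u,v,1.]);c=-d["R"].T@d["t"]
    return c+r*(z-c[2])/r[2]
def proj(d,X):
    p=d["mtx"]@(d["R"]@np.asarray(X)+d["t"]);return p[:2]/p[2]
E
python3 - <<'E'
from h import *
t=pickle.load(open("top0.pkl","rb"));s=pickle.load(open("side0.pkl","rb"))
for n,d,roi in(("top",t,(230,350,165,290)),("side",s,(275,425,195,330))):
    im=d["image"];g=cv2.cvtColor(im,cv2.COLOR_BGR2GRAY);m=np.zeros_like(g);x0,x1,y0,y1=roi
    m[y0:y1,x0:x1]=(g[y0:y1,x0:x1]>140)*255
    m=cv2.morphologyEx(m,cv2.MORPH_CLOSE,np.ones((3,3)))
    c=max(cv2.findContours(m,0,1)[0],key=cv2.contourArea);e=cv2.fitEllipse(cv2.convexHull(c));print(n,e,ray(d,*e[0],.05))
    dep=d["range_z"]; 
    # dark knob
    vv,uu=np.mgrid[:480,:640];rays=np.stack([uu,vv,np.ones_like(uu)],-1)@np.linalg.inv(d["mtx"]).T*dep[...,None]
    W=(rays-d["t"])@d["R"]
    sel=(W[...,2]>.112)&(W[...,2]<.128)&(g<70)&(dep>0)
    N,l,st,ce=cv2.connectedComponentsWithStats(sel.astype(np.uint8))
    for i in range(1,N):
        if st[i,4]>15: print(n,'dark high',ce[i],st[i,4],W[l==i].mean(0))
hub=ray(t,294,226,.055);print('hub',hub)
for nm,p,z in(("knob",(373,290),.12),("lens",(309,150),.075),("camfar",(319,90),.113),("shaft",(337,230),.09)):
    X=ray(t,*p,z);D=X-hub;print(nm,X,np.hypot(*D[:2]),np.degrees(np.arctan2(D[1],D[0])))
im=cv2.resize(t["image"][60:320,180:420],None,fx=2.3,fy=2.3,interpolation=cv2.INTER_CUBIC);cv2.imwrite("pics/c1.png",im)
E
```

```text
top ((294.7279968261719, 228.12677001953125), (75.40189361572266, 111.29234313964844), 96.36306762695312) [ 0.62707499 -0.03784196  0.05      ]
top dark high [626.66956522 256.59130435] 115 [ 0.55952276 -0.56560971  0.120042  ]
top dark high [374.2875  291.60625] 160 [ 0.51156986 -0.16367084  0.11969875]
side ((348.01007080078125, 258.26824951171875), (104.08329772949219, 132.57249450683594), 95.7022476196289) [ 0.63116585 -0.04375512  0.05      ]
side dark high [636.24   3.04] 50 [1.28662222 0.49122609 0.11734503]
side dark high [268.36912752 312.47315436] 298 [ 0.51399549 -0.16736711  0.11826005]
hub [ 0.6300079  -0.03676313  0.055     ]
knob [ 0.51411861 -0.16169695  0.12      ] 0.17040770863592122 -132.8491657897267
lens [ 0.75924959 -0.06525044  0.075     ] 0.1323440286590996 -12.430309282925279
camfar [ 0.85097262 -0.08383687  0.113     ] 0.22592331768528462 -12.026353428761977
shaft [ 0.61594999 -0.10908396  0.09      ] 0.07367446886273839 -101.00012578307799
```

View pics/c1.png

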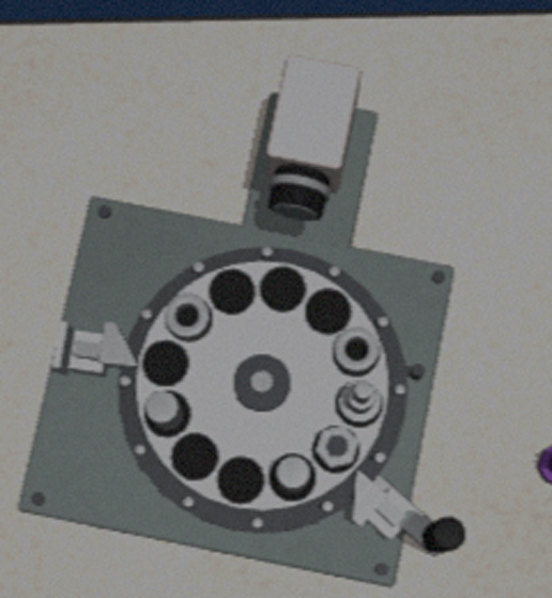

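The shaft lies at about −101° and the lens at about −12°, so the job takes 3 strokes. The knob is at about (0.513, −0.164). I'll move above it first.

>>> move_arm(plan=[[1,[2.16,-1.14,0],0],[1,[2.16,-1.14,0],0],[1,[2.16,-1.14,0],0],[1,[2.16,-1.14,0],0],[1,[2.16,-1.14,0],0],[1,[2.16,-1.14,0],0],[1,[2.16,-1.14,0],0],[1,[2.16,-1.14,0],0],[1,[2.16,-1.14,0],0],[1,[2.16,-1.14,0],0]])

```text
time_s: 0.93
position: [0.3462, -0.3415, 0.2501]
tcp_rot: [-3.099, -0.515, 0.0]
force: [0.5, 0.3, 0.1]
grip_width: 1.005
grip_force: 0.0
```

>>> move_arm(plan=[[1,[2.16,-1.14,0],0],[1,[2.16,-1.14,0],0],[1,[2.16,-1.14,0],0],[1,[2.16,-1.14,0],0],[1,[2.16,-1.14,0],0],[1,[2.16,-1.14,0],0],[1,[2.16,-1.14,0],0],[1,[2.16,-1.14,0],0],[1,[2.16,-1.14,0],0],[1,[2.16,-1.14,0],0]])

```text
time_s: 1.77
position: [0.5136, -0.1637, 0.25]
tcp_rot: [-3.099, -0.516, 0.001]
force: [0.1, -0.7, 0.7]
grip_width: 0.998
grip_force: 0.0
```

>>> move_arm(plan=[[0.6,[0,0,0],-0.7],[0.6,[0,0,0],-0.7],[0.6,[0,0,0],-0.7],[0.6,[0,0,0],-0.7],[0.6,[0,0,0],-0.7],[0.6,[0,0,0],-0.7],[0.6,[0,0,0],-0.7],[0.6,[0,0,0],-0.76],[0.6,[0,0,0],0],[0.6,[0,0,0],0]])

```text
time_s: 2.6
position: [0.5129, -0.1647, 0.25]
tcp_rot: [-2.88, -1.255, 0.001]
force: [-0.9, 0.2, 0.1]
grip_width: 0.601
grip_force: 0.0
```

```bash
cat > w.py <<'E'
from h import *
from station import manip
from scipy.spatial.transform import Rotation as Ro
import sys
o=manip.get_obs();d=manip.get_image("wrist")
T=np.eye(4);T[:3,:3]=Ro.from_rotvec(o["tcp_rot"]).as_matrix();T[:3,3]=o["position"];M=T@d["mount"]
d["R"]=M[:3,:3].T;d["t"]=-d["R"]@M[:3,3]
cv2.imwrite(f"pics/{sys.argv[1]}.png",d["image"]);pickle.dump(d,open("w.pkl","wb"))
print(o["time_s"],o["position"],o["force"],o["grip_width"],T[:3,:2].T)
g=d["image"].max(2);dep=d["range_z"];vv,uu=np.mgrid[:480,:640]
W=(np.stack([uu,vv,np.ones_like(uu)],-1)@np.linalg.inv(d["mtx"]).T*dep[...,None]-d["t"])@d["R"]
sel=(abs(W[...,2]-.12)<.006)&(g<70)&(dep>0)
N,l,st,ce=cv2.connectedComponentsWithStats(sel.astype(np.uint8))
for i in range(1,N):
    if st[i,4]>100: print(ce[i],st[i],W[l==i].mean(0),'ray',ray(d,*ce[i],.12),'tool cm',100*T[:3,:3].T@(ray(d,*ce[i],.12)-o["position"]))
E
python3 w.py w1
```

```text
2.6 [ 0.51292304 -0.16469739  0.25003373] [-0.87163763  0.1509495   0.14234584] 0.600677133388561 [[ 6.80993169e-01  7.32289750e-01 -1.61027222e-04]
 [ 7.32289630e-01 -6.80993160e-01 -4.62098447e-04]]
[321.50668449 235.56684492] [307 221  30  31 748] [ 0.51404524 -0.16461669  0.12010676] ray [ 0.51404348 -0.16462083  0.12      ] tool cm [ 0.0840014   0.08284393 13.00332307]
```

View pics/w1.png

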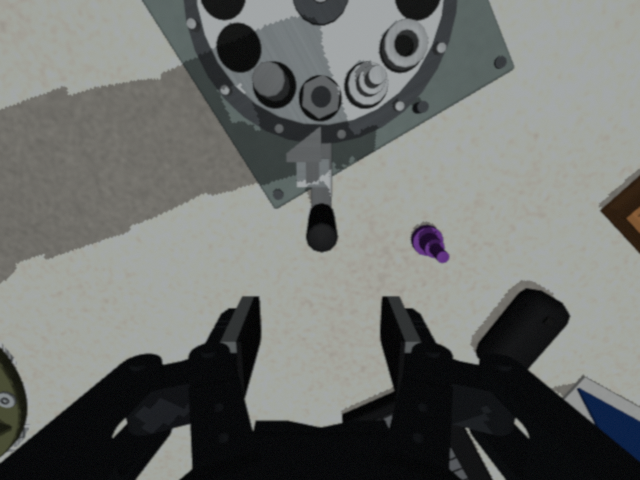

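The wrist view puts the knob top at (321,236), within 1 mm of the TCP. The purple decoy at (430,245) is only 60 mm tall, so the fingertips at about 86 mm will clear it. I'll lower a loose cage around the knob.

>>> move_arm(plan=[[0.6,[0.08,0.08,1.6],0],[0.6,[0,0,1.6],0],[0.6,[0,0,1.6],0],[0.6,[0,0,1.6],0],[0.6,[0,0,1.6],0],[0.6,[0,0,1.6],0],[0.6,[0,0,1.6],0],[0.4,[0,0,1.6],0],[0.4,[0,0,1.7],0],[0.4,[0,0,0],0]])

```text
time_s: 3.48
position: [0.5128, -0.1642, 0.1023]
tcp_rot: [-2.877, -1.254, 0.005]
force: [-0.1, 0.3, -1.3]
grip_width: 0.395
grip_force: 0.0
```

>>> move_arm(plan=[[0.4,[0.01,0.61,0],-0.4],[0.4,[0.01,0.61,0],-0.4],[0.4,[0.01,0.61,0],-0.4],[0.4,[0.01,0.61,0],-0.4],[0.4,[0.01,0.61,0],-0.4],[0.4,[0.01,0.61,0],-0.4],[0.4,[0.01,0.61,0],-0.4],[0.4,[0.01,0.61,0],-0.4],[0.4,[0.01,0.61,0],-0.4],[0.4,[0.01,0.61,0],-0.4]])

```text
time_s: 4.32
position: [0.5651, -0.1974, 0.1059]
tcp_rot: [-2.615, -1.738, 0.001]
force: [-2.5, 3.9, -1.8]
grip_width: 0.401
grip_force: 2.1
```

>>> move_arm(plan=[[0.4,[0.01,0.61,0],-0.4],[0.4,[0.01,0.61,0],-0.4],[0.4,[0.01,0.61,0],-0.4],[0.4,[0.01,0.61,0],-0.4],[0.4,[0.01,0.61,0],-0.4],[0.4,[0.01,0.61,0],-0.4],[0.4,[0.01,0.61,0],-0.4],[0.4,[0.01,0.61,0],-0.4],[0.4,[0,0,0],0],[0.4,[0,0,0],0]])

```text
time_s: 5.15
position: [0.612, -0.21, 0.1058]
tcp_rot: [-2.351, -2.083, 0.0]
force: [-2.4, 3.6, 1.0]
grip_width: 0.396
grip_force: 1.5
```

```bash
cat > c.py <<'E'
from h import *
from station import manip
import sys
o=manip.get_obs();A=np.array([.631,-.038]);D=o["position"][:2]-A
print(o["time_s"],o["position"],o["force"],o["grip_width"],np.hypot(*D),np.degrees(np.arctan2(D[1],D[0])))
a,b=manip.get_image("top"),manip.get_image("side")
cv2.imwrite(f"pics/{sys.argv[1]}.png",np.vstack([cv2.resize(i[s],(560,300),interpolation=cv2.INTER_CUBIC) for i,s in((a["image"],np.s_[110:320,180:460]),(b["image"],np.s_[150:400,200:540]))]))
E
python3 c.py c2
```

```text
5.15 [ 0.61204954 -0.20995477  0.10577494] [-2.37073226  3.56056205  0.98206736] 0.3961096801719009 0.1729958483957555 -96.28896301842063
```

View pics/c2.png

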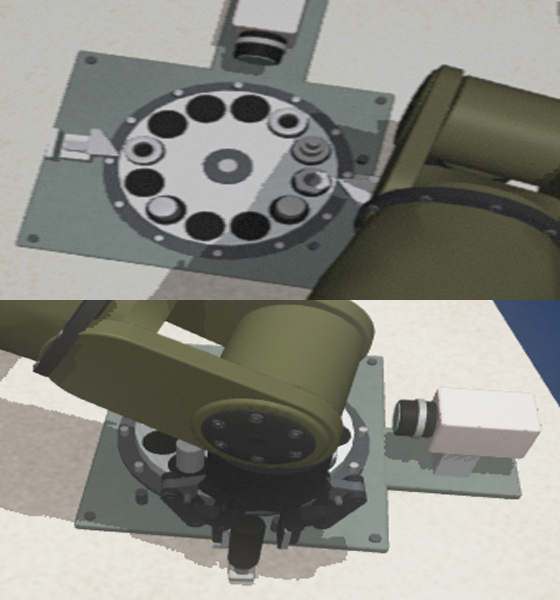

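The dial has nearly advanced one tooth: the shaft is at (312,150) in the crop, and the knob is estimated at about 0.60 rad. I'll nudge it gently towards the stop.

>>> move_arm(plan=[[0.4,[0,0.15,0],-0.1],[0.4,[0,0.15,0],-0.1],[0.4,[0,0.15,0],-0.1],[0.4,[0,0.15,0],-0.1],[0.4,[0,0.15,0],-0.1],[0.4,[0,0,0],0],[0.4,[0,0,0],0],[0.4,[0,0,0],0],[0.4,[0,0,0],0],[0.4,[0,0,0],0]])

```text
time_s: 6.08
position: [0.6196, -0.211, 0.1053]
tcp_rot: [2.303, 2.136, -0.0]
force: [-3.0, -1.1, 2.3]
grip_width: 0.399
grip_force: 1.6
```

>>> move_arm(plan=[[0.4,[0.01,-0.61,0],0.4],[0.4,[0.01,-0.61,0],0.4],[0.4,[0.01,-0.61,0],0.4],[0.4,[0.01,-0.61,0],0.4],[0.4,[0.01,-0.61,0],0.4],[0.4,[0.01,-0.61,0],0.4],[0.4,[0.01,-0.61,0],0.4],[0.4,[0.01,-0.61,0],0.4],[0.4,[0.01,-0.61,0],0.4],[0.4,[0.01,-0.61,0],0.4]])

```text
time_s: 6.92
position: [0.5604, -0.1959, 0.1051]
tcp_rot: [2.641, 1.701, 0.0]
force: [-1.4, -0.5, 0.9]
grip_width: 0.402
grip_force: 0.5
```

>>> move_arm(plan=[[0.4,[0.01,-0.61,0],0.4],[0.4,[0.01,-0.61,0],0.4],[0.4,[0.01,-0.61,0],0.4],[0.4,[0.01,-0.61,0],0.4],[0.4,[0.01,-0.61,0],0.4],[0.4,[0.01,-0.61,0],0.4],[0.4,[0.01,-0.61,0],0.4],[0.4,[0.01,-0.61,0],0.4],[0.4,[0.01,-0.61,0],0.4],[0.4,[0,-0.15,0],0.1]])

```text
time_s: 7.75
position: [0.5137, -0.1645, 0.1053]
tcp_rot: [2.88, 1.255, 0.001]
force: [-0.2, -0.1, -1.2]
grip_width: 0.396
grip_force: 0.0
```

>>> move_arm(plan=[[0.4,[0,0,0],0],[0.4,[0,0,0],0],[0.4,[0,0,0],0],[0.4,[0,0,0],0],[0.4,[0,0,0],0],[0.4,[0,0,0],0],[0.4,[0,0,0],0],[0.4,[0,0,0],0],[0.4,[0,0,0],0],[0.4,[0,0,0],0]])

```text
time_s: 8.58
position: [0.5139, -0.165, 0.1053]
tcp_rot: [2.879, 1.258, 0.0]
force: [0.1, -0.3, -0.3]
grip_width: 0.404
grip_force: 0.0
```

```bash
python3 c.py c3
```

```text
8.5833 [ 0.51392438 -0.16495006  0.10528685] [ 0.13131514 -0.26996391 -0.26716024] 0.40364480396628816 0.17269342471852636 -132.6828041954384
```

View pics/c3.png

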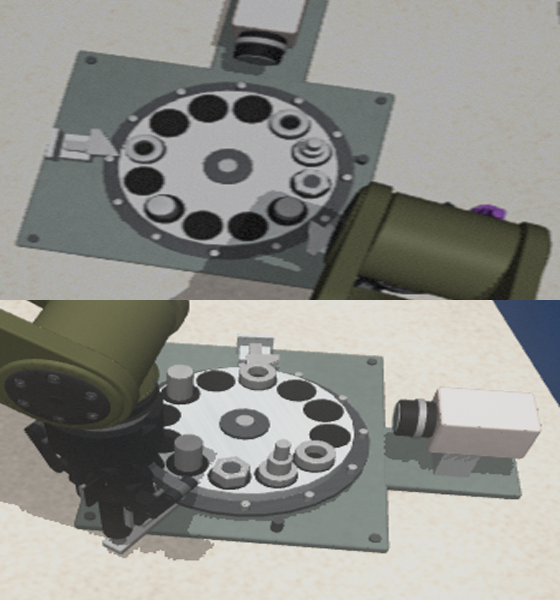

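The shaft is now two pads short of the lens pad (crop: lens pad (243,104), collar (290,122), shaft (312,150)), and the lever is at rest. Now stroke 2.

>>> move_arm(plan=[[0.4,[0.01,0.61,0],-0.4],[0.4,[0.01,0.61,0],-0.4],[0.4,[0.01,0.61,0],-0.4],[0.4,[0.01,0.61,0],-0.4],[0.4,[0.01,0.61,0],-0.4],[0.4,[0.01,0.61,0],-0.4],[0.4,[0.01,0.61,0],-0.4],[0.4,[0.01,0.61,0],-0.4],[0.4,[0.01,0.61,0],-0.4],[0.4,[0.01,0.61,0],-0.4]])

```text
time_s: 9.52
position: [0.5649, -0.1976, 0.1052]
tcp_rot: [-2.614, -1.74, 0.001]
force: [-3.0, 3.1, 2.5]
grip_width: 0.396
grip_force: 2.1
```

>>> move_arm(plan=[[0.4,[0.01,0.61,0],-0.4],[0.4,[0.01,0.61,0],-0.4],[0.4,[0.01,0.61,0],-0.4],[0.4,[0.01,0.61,0],-0.4],[0.4,[0.01,0.61,0],-0.4],[0.4,[0.01,0.61,0],-0.4],[0.4,[0.01,0.61,0],-0.4],[0.4,[0.01,0.61,0],-0.4],[0.4,[0,0.3,0],-0.2],[0.4,[0,0.15,0],-0.1]])

```text
time_s: 10.35
position: [0.6163, -0.2106, 0.105]
tcp_rot: [-2.32, -2.116, 0.001]
force: [-3.6, 2.1, 1.2]
grip_width: 0.399
grip_force: 2.2
```

>>> move_arm(plan=[[0.4,[0,0.15,0],-0.1],[0.4,[0,0.15,0],-0.1],[0.4,[0,0,0],0],[0.4,[0,0,0],0],[0.4,[0,0,0],0],[0.4,[0,0,0],0],[0.4,[0,0,0],0],[0.4,[0,0,0],0],[0.4,[0,-0.15,0],0.1],[0.4,[0,-0.15,0],0.1]])

```text
time_s: 11.18
position: [0.6162, -0.211, 0.1052]
tcp_rot: [2.323, 2.115, -0.0]
force: [-2.3, 2.3, -1.0]
grip_width: 0.4
grip_force: 1.4
```

>>> move_arm(plan=[[0.4,[0.01,-0.61,0],0.4],[0.4,[0.01,-0.61,0],0.4],[0.4,[0.01,-0.61,0],0.4],[0.4,[0.01,-0.61,0],0.4],[0.4,[0.01,-0.61,0],0.4],[0.4,[0.01,-0.61,0],0.4],[0.4,[0.01,-0.61,0],0.4],[0.4,[0.01,-0.61,0],0.4],[0.4,[0.01,-0.61,0],0.4],[0.4,[0.01,-0.61,0],0.4]])

```text
time_s: 12.02
position: [0.5576, -0.1952, 0.1055]
tcp_rot: [2.655, 1.677, 0.001]
force: [-1.3, 0.4, -0.7]
grip_width: 0.401
grip_force: 0.5
```

>>> move_arm(plan=[[0.4,[0.01,-0.61,0],0.4],[0.4,[0.01,-0.61,0],0.4],[0.4,[0.01,-0.61,0],0.4],[0.4,[0.01,-0.61,0],0.4],[0.4,[0.01,-0.61,0],0.4],[0.4,[0.01,-0.61,0],0.4],[0.4,[0.01,-0.61,0],0.4],[0.4,[0.01,-0.61,0],0.4],[0.4,[0,-0.3,0],0.2],[0.4,[0,-0.15,0],0.1]])

```text
time_s: 12.85
position: [0.5139, -0.1654, 0.1058]
tcp_rot: [2.878, 1.256, 0.002]
force: [1.1, -0.4, -0.1]
grip_width: 0.402
grip_force: 0.0
```

>>> move_arm(plan=[[0.4,[0,0,0],0],[0.4,[0,0,0],0],[0.4,[0,0,0],0],[0.4,[0,0,0],0],[0.4,[0,0,0],0],[0.4,[0,0,0],0],[0.4,[0,0,0],0],[0.4,[0,0,0],0],[0.4,[0,0,0],0],[0.4,[0,0,0],0]])

```text
time_s: 13.68
position: [0.5138, -0.1653, 0.1053]
tcp_rot: [2.879, 1.258, -0.0]
force: [0.8, -0.5, -0.3]
grip_width: 0.398
grip_force: 0.0
```

```bash
python3 c.py c4
```

```text
13.6833 [ 0.51376806 -0.1652801   0.10527406] [ 0.77240869 -0.48152327 -0.26559338] 0.3982569516086411 0.17304205189604277 -132.64676828578814
```

View pics/c4.png

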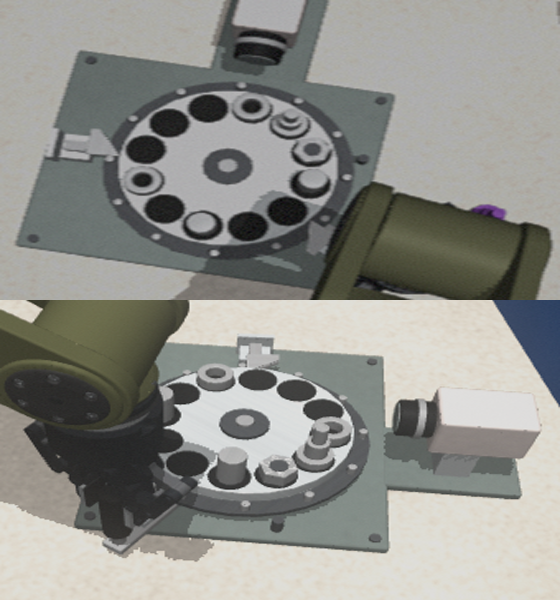

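The collar is now in front of the lens at (250,108) and the shaft is one pad short at (290,122). Now stroke 3, with the same numbers, then I'll open and lift away.

>>> move_arm(plan=[[0.4,[0.01,0.61,0],-0.4],[0.4,[0.01,0.61,0],-0.4],[0.4,[0.01,0.61,0],-0.4],[0.4,[0.01,0.61,0],-0.4],[0.4,[0.01,0.61,0],-0.4],[0.4,[0.01,0.61,0],-0.4],[0.4,[0.01,0.61,0],-0.4],[0.4,[0.01,0.61,0],-0.4],[0.4,[0.01,0.61,0],-0.4],[0.4,[0.01,0.61,0],-0.4]])

```text
time_s: 14.62
position: [0.5647, -0.1979, 0.1052]
tcp_rot: [-2.614, -1.74, 0.001]
force: [-3.1, 3.9, 2.0]
grip_width: 0.402
grip_force: 2.1
```

>>> move_arm(plan=[[0.4,[0.01,0.61,0],-0.4],[0.4,[0.01,0.61,0],-0.4],[0.4,[0.01,0.61,0],-0.4],[0.4,[0.01,0.61,0],-0.4],[0.4,[0.01,0.61,0],-0.4],[0.4,[0.01,0.61,0],-0.4],[0.4,[0.01,0.61,0],-0.4],[0.4,[0.01,0.61,0],-0.4],[0.4,[0,0.3,0],-0.2],[0.4,[0,0.15,0],-0.1]])

```text
time_s: 15.45
position: [0.6162, -0.2109, 0.105]
tcp_rot: [-2.32, -2.116, 0.0]
force: [-3.9, 3.4, 2.0]
grip_width: 0.398
grip_force: 2.2
```

>>> move_arm(plan=[[0.4,[0,0.15,0],-0.1],[0.4,[0,0.15,0],-0.1],[0.4,[0,0,0],0],[0.4,[0,0,0],0],[0.4,[0,0,0],0],[0.4,[0,0,0],0],[0.4,[0,0,0],0],[0.4,[0,0,0],0],[0.4,[0,-0.15,0],0.1],[0.4,[0,-0.15,0],0.1]])

```text
time_s: 16.28
position: [0.6161, -0.2113, 0.1052]
tcp_rot: [2.323, 2.115, -0.0]
force: [-2.1, 1.6, -1.4]
grip_width: 0.401
grip_force: 1.5
```

>>> move_arm(plan=[[0.4,[0.01,-0.61,0],0.4],[0.4,[0.01,-0.61,0],0.4],[0.4,[0.01,-0.61,0],0.4],[0.4,[0.01,-0.61,0],0.4],[0.4,[0.01,-0.61,0],0.4],[0.4,[0.01,-0.61,0],0.4],[0.4,[0.01,-0.61,0],0.4],[0.4,[0.01,-0.61,0],0.4],[0.4,[0.01,-0.61,0],0.4],[0.4,[0.01,-0.61,0],0.4]])

```text
time_s: 17.12
position: [0.5575, -0.1955, 0.1055]
tcp_rot: [2.655, 1.677, 0.001]
force: [-0.4, 0.2, -1.8]
grip_width: 0.398
grip_force: 0.5
```

>>> move_arm(plan=[[0.4,[0.01,-0.61,0],0.4],[0.4,[0.01,-0.61,0],0.4],[0.4,[0.01,-0.61,0],0.4],[0.4,[0.01,-0.61,0],0.4],[0.4,[0.01,-0.61,0],0.4],[0.4,[0.01,-0.61,0],0.4],[0.4,[0.01,-0.61,0],0.4],[0.4,[0.01,-0.61,0],0.4],[0.4,[0,-0.3,0],0.2],[0.4,[0,-0.15,0],0.1]])

```text
time_s: 17.95
position: [0.5138, -0.1657, 0.1057]
tcp_rot: [2.878, 1.256, 0.002]
force: [1.1, 0.0, -0.4]
grip_width: 0.398
grip_force: 0.0
```

>>> move_arm(plan=[[0.4,[0,0,0],0],[0.4,[0,0,0],0],[0.6,[0,0,0],0],[0.6,[0,0,0],0],[0.6,[0,0,0],0],[0.6,[0,0,-1],0],[0.6,[0,0,-2],0],[0.6,[0,0,-2],0],[0.6,[0,0,-2],0],[0.6,[0,0,-2],0]])

```text
time_s: 18.78
position: [0.5136, -0.1656, 0.1971]
tcp_rot: [2.879, 1.258, 0.0]
force: [-0.5, -1.2, -0.1]
grip_width: 0.598
grip_force: 0.0
```

>>> move_arm(plan=[[0.6,[-1,0,-2],0],[0.6,[-2,0,-1],0],[0.6,[-2,0,0],0],[0.6,[-2,0,0],0],[0.6,[-2,0,0],0],[0.6,[-1,0,0],0],[0.6,[0,0,0],0],[0.6,[0,0,0],0],[0.6,[0,0,0],0],[0.6,[0,0,0],0]])

```text
time_s: 19.62
position: [0.4462, -0.2383, 0.2253]
tcp_rot: [-2.878, -1.259, -0.0]
force: [0.4, 0.0, -0.5]
grip_width: 0.6
grip_force: 0.0
```

```bash
python3 c.py c5
```

```text
19.6167 [ 0.4462369  -0.23832412  0.22530129] [ 0.37433495  0.02092034 -0.50155621] 0.5996710121116448 0.2725200064548234 -132.6859897766683
```

View pics/c5.png

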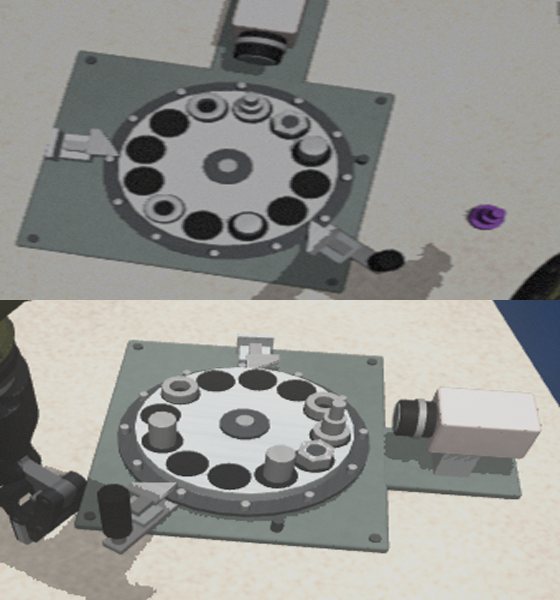

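The shaft stands upright in front of the lens at (253,103). The knob is back at its starting pixel, about (373,292) in the full image, and the gripper is clear of it.

```bash
python3 -c "
from station import manip
print(manip.finish_job())"
```

```text
the job is handed in; nothing more can be done
None
```

Job handed in: three full lever strokes put the stepped shaft upright in front of the lens, and the lever is back at rest with the gripper clear (about 20 s of the 58 s used).

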